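# Load the reference cell and roll it to the index with the thumbwheel

## Robot

A 6-joint arm with a two-finger parallel gripper is mounted at the origin on the work surface. World frame = base frame: x ahead of the robot, y to its left, z up, the work surface at z = 0. Lengths are in m, angles in degrees, forces in N, time in s.
With the tool pointing down it reaches from about 0.4 to 0.825 m from the base axis. Payload 7 kg.
Tool frame: the origin (TCP) lies at the very end of the fingers, on their centre line; the grasp point (between the pads) lies robot.tcp_to_grasp behind it (robot.tcp_to_grasp is the distance from the TCP to the grasp point, in m); x points along the fingers, y is the direction in which the jaws open and shut, and the axes are right-handed (so a half turn about x gives the same grasp; the last joint's range is limited). The gripper opens to 85 mm and grips with 20 to 120 N. Pads are 22 mm wide; open, the fingers measure 114 mm over their backs; the gripper's body (76 mm by 85 mm) begins 54 mm behind the grasp point. The pads swing forward as they close: fully open they stand 13 mm farther back than shut.
Start: joints at [-47.435, 20.546, 0.682, 0, -70.136, -16.507], TCP at [0.296, -0.606, 0.231] pointing down, gripper open.
Joint ranges: [-176.03, 176.03], [-82.01, 121.73], [-58.28, 71.71], [-173.87, 95.51], [-174.79, -0.11], [-173.66, 173.66]. Speed limits (degrees/s): [136.94, 136.94, 172.46, 180, 180, 180].

## Interface

Orientations are given as [roll, pitch, yaw] about the fixed x, y, z axes, in that order (R = Rz(yaw) Ry(pitch) Rx(roll)).
In Python, from station import robot gives the robot as it stands. The module is installed in compiled form; this text tells all that it offers.
- The arm moves only by the tool jog_arm, never from a script. Its argument "steps" is a list that holds one entry, the list of rows, each a list of 7 numbers: the gripper command: -1 is fully open, 1 is shut, values between are in proportion, then the shift along the world's x, y, z in units of 300 mm (1.0 is 300 mm), then the turn, a rotation vector about the world's x, y, z in units of 90 degrees (1.0 is 90 degrees). In form: [[[claw, x, y, z, wx, wy, wz], ...]]. A call has 1 to 5 rows; each row shifts and turns the commanded pose from where the row before left it; what a row does not reach is not made up. A row lasts 1/12 s, in which the tool goes at most 41.7 mm and 7.16 degrees, less where a joint would pass 70% of its speed; a pose out of reach is approached as far as the arm can. A call with a number of a shift or a turn outside -1 to 1 is refused whole. A call with a gripper value outside its range is refused whole. The fingers move at their own pace and stop on an object; "force" is the grip in N (left out, the last holds). Time passes only in rows, so rows that do not move let the fingers close. It gives the time, the measured TCP pose, the force and the opening at its end, in the units of the state.
- robot.read_state(): the state, without advancing time (a new reading comes with each control period).
- robot.grab_frame(name): name is "side" or "top" or "wrist"; returns a dict with "pixels" (400x640x3 uint8, blue, green, red), "camera_matrix" (3x3 intrinsics, pixels), "k1" (the pictures are not rectified: a ray, as slopes to the right and down, at radius r is drawn at 1 + k1 r^2 times it, then the intrinsics apply), "pose" (4x4, takes a point from camera to world coordinates). Camera axes: x right, y down, z forward; pixel columns grow to the right and rows downward; lengths in m; the calibration is good to about 2 mm. A picture is of the moment at which its call begins. There is no depth.
- robot.close_job(): hands the job in, once; it reports no verdict.
Trained networks look in a picture, given as the dict that the camera call returned (one of the last four; its "shot" number tells which), for a name from the list of things; names that differ only in an ending like _2 or _b are one class to them, and where a whole thing is asked for, a point or a joint stands for the part that bears it (a point fixed in the world has none). Each returns a list of dicts, best first, with "confidence" (0 to 1); they miss things now and then, are a little off and sometimes report something else, mostly with a low value. They report only what shows in the picture. A call takes as long as a camera call. They do not tell look-alikes from the thing itself.
- robot.recognise(picture, thing): "rect" ([centre column, centre row, width, height] as shares, 0 to 1, of the picture: columns of its width, rows of its height, round what is visible of it).
- robot.mark_of(picture, thing): "location" ([column, row] as shares, 0 to 1, of the picture: columns of its width, rows of its height: a listed point, or the origin of a listed thing).
The state is a dict: "time_s": time; "qpos": joint angles; "dq": joint speeds; "joint_torque": joint torques, N m; "position": TCP position; "eef_rot": TCP orientation; "force": force on the tool from outside, world axes, zero at the start; "wrist_torque": the same for the moment, N m; "finger_gap": opening from 0.0 (shut) to 1.0 (fully open).
Only numpy, scipy, OpenCV 4.12 (cv2) and the standard library are available. Lean on these libraries where they do the work, as an engineer would, in place of code of your own. Each camera call takes 0.05 s, during which the arm holds its last target. There are 200 camera calls.

## Task

Take the square reference cell out of the rack, stand it fully down in the pocket of the carriage on the measuring stage and let go of it. Then, with one fingertip, roll the sprung thumbwheel in the stage's top, pressing gently and never bottoming it on its spring, until the carriage's pointer lines up with the pointed rider on the rail (not the plain one). Move the carriage only by its wheel, leave the other things where they stand, and finish with your hand clear of everything.

Things in the scene. Friction and masses are not known exactly. Their poses are not given: they have to be found in the camera images.
- cell: the reference cell as a body, for contact only: see cell_mid. Its origin is the centre of its underside.
- cell_mid (a point): centre (half-way up) of the reference cell: loose upright square aluminium bar 16 x 16 x 76 mm, about 45 g, with dark windows; the only square and the tallest thing in the rack. z up, x and y square to its faces. It stands in a 19 mm square hole 14 mm deep; which of the three holes varies.
- rack: fixed grey rack block 170 x 50 x 24 mm, origin at the centre of its underside, x along its length and its row of three holes (x = -55, 0, +55 mm), hole floors 10 mm up. The cell stands within 3 degrees of square to it.
- stage: the fixed measuring stage: white box 200 (x) x 240 (y) x 50 mm high, origin at the centre of its underside, z up. Its flat top (the deck) is 50 mm above the origin. The thumbwheel is near the front edge (x = -55 mm, y = 0), the carriage runs along y on its track at x = +30 mm, the index rail is at x = +88 mm, 12 mm over the deck.
- wheel_slot (a point): point of the deck plane at the middle of the thumbwheel's slot, straight below the wheel's crown; axes as the stage. The black rubber wheel (radius 22 mm, 13 mm wide, axle along the stage's x) shows only its crown above the deck. How far the crown stands above the deck differs from stage to stage, 5.5 to 14.5 mm, and is not measured: feel for it. It turns without end and stays where it is left.
- bezel: black bezel of the wheel, 32 (x) x 62 (y) x 2 mm, origin at wheel_slot; the wheel belongs to it. The wheel is sprung downwards: 2.5 N preload, then 3.5 N/mm for 4.2 mm; over 13 N it is damaged. It turns by friction against about 2 N at the rim: press with about 8 N, less slips. Crown dragged to the stage's +y drives the carriage to +y, half as far as the rim moves.
- carriage: the carriage, an aluminium block 36 x 36 mm, 20 mm high, sliding just over the deck along the stage's y, 34 mm either way from the middle, where it starts; origin at the centre of its underside, axes as the stage. It shares the wheel's sprung rocking bed, so it may lean about its y by 3 degrees at rest and 6 while the wheel is pressed. Pushed directly it yields at about 4 N (not allowed).
- pocket (a point): centre of the floor of the carriage's open square pocket, 19 x 19 mm, 14 mm deep, sides along the stage's x and y; axes as the carriage, leaning with it. The pocket's mouth (the carriage's top) is 14 mm above it. Seated, the cell's centre is 38 mm above this point.
- pointer (a point): tip of the carriage's pointer, a 3 mm wide dark blade at the carriage's top that points to the stage's +x, towards the rail; axes as the stage; its y along the stage is the carriage's position.
- rider_pointed: pointed rider: dark 14 x 12 x 12 mm clip fixed on the rail, with a 3 mm wide blade pointing to the stage's -x at the height of the pointer, and a steel pin 28 mm tall. Origin at deck level under the rail, blade at its y = 0; axes as the stage. It is 14 to 26 mm to either side of the carriage's start along y; the plain rider (square clip, no blade or pin) is on the other side.
- vial_a: a capped round amber vial in the rack, 16 mm wide, 60 mm tall, origin at its underside: leave it.
- vial_b: the other round vial, same as the first: leave it.
Mind the look-alikes: they are no part of the job. What is shaped like the cell but red is not meant.

How it is judged (in metres and radians):
On the way, in this order (a step that is already met when the one before it is completed fails the run):
1. the cell stands fully down in the carriage's pocket and has been let go (horizontal distance between cell_mid and pocket below 0.007 m and z of cell_mid in the frame of pocket between 0.034 and 0.0405 m and angle between cell_mid's own z axis and vertical below 0.12 rad and contact force between the fingers and cell below 0.1 N), for 0.2 s.
2. with a fingertip on the thumbwheel, the pointer comes within 3 mm of the pointed rider's blade (y of pointer in the frame of rider_pointed between -0.003 and 0.003 m and contact force between the fingers and wheel_c0 above 0.3 N), for 0.05 s.
At the end, for the whole second after the job is handed in: The cell stands upright (within 7 degrees) fully down in the pocket (its centre within 7 mm of the pocket's axis and less than 40.5 mm above the pocket's floor), released and at rest, and the carriage rests with its pointer within 3 mm of the pointed rider's blade along the stage's y (all of step 1 and y of pointer in the frame of rider_pointed between -0.003 and 0.003 m and linear speed of cell below 0.01 m/s and linear speed of carriage below 0.005 m/s); the robot touches nothing.
It fails at once if the thumbwheel is pressed with more than 13 N (contact force between anything else and wheel_c0 above 13 N).
It fails at once if the robot pushes on the carriage itself with more than 3 N (contact force between the arm and carriage above 3 N).
It fails at once if the robot pushes on the carriage itself with more than 3 N (fingers) (contact force between the fingers and carriage above 3 N).
It fails at once if the carriage is dragged more than 8 mm by the cell while the fingers hold it (contact force between the fingers and cell above 0.5 N and distance of pointer from where it was at the start of the episode above 0.008 m).
It fails at once if a bystander is moved by more than 25 mm or a vial tipped (distance of any of vial_a, vial_b, amber_bottle_c0, beaker_c0, wash_bottle_c0, stopper_c0 from where it was at the start of the episode above 0.025 m or angle between any of vial_a, vial_b's own z axis and vertical above 0.4 rad).
It also fails if it takes over 54 s, if anything falls off the work surface, if the arm or the gripper's body presses on something with over 40 N, if the wrist force passes 120 N, or if a joint passes its speed limit or range.

## Working session

There is one attempt and no reset: what is moved stays moved. The work goes in short steps, Python scripts to look and compute and a tool call to move; the robot and the scene stay as the last step left them, time stands still between calls to the robot, and variables do not carry over. Pictures are saved under pics/ and viewed, about 8 in all and at most 12, crops included, and the job is handed in when it is done.

Besides the shell and the picture viewer there is one more tool, called after "Emit:" in YAML: its name, and indented under it one key for each argument. jog_arm: Moves the arm, as the interface text tells. Its arguments: {"type":"object","properties":{"steps":{"type":"array"},"force":{"type":"number"}},"required":["steps"]}

```bash
mkdir -p pics
cat > h.py <<'E'
import numpy as np, cv2
from station import robot
def ray(f,u,v):
    K=np.array(f["camera_matrix"]);xd=np.array([(u-K[0,2])/K[0,0],(v-K[1,2])/K[1,1]])
    x=xd.copy()
    for _ in range(20): x=xd/(1+f["k1"]*(x@x))
    T=np.array(f["pose"]);d=T[:3,:3]@np.array([x[0],x[1],1.0]);return T[:3,3],d/np.linalg.norm(d)
def atz(f,u,v,z):
    o,d=ray(f,u,v);return o+d*(z-o[2])/d[2]
def proj(f,p):
    T=np.array(f["pose"]);q=T[:3,:3].T@(np.array(p)-T[:3,3]);x=q[:2]/q[2];x=x*(1+f["k1"]*(x@x))
    K=np.array(f["camera_matrix"]);return K[0,0]*x[0]+K[0,2],K[1,1]*x[1]+K[1,2]
def tri(f1,p1,f2,p2):
    o1,d1=ray(f1,*p1);o2,d2=ray(f2,*p2)
    A=np.stack([d1,-d2],1);s=np.linalg.lstsq(A,o2-o1,rcond=None)[0]
    a=o1+d1*s[0];b=o2+d2*s[1];return (a+b)/2,np.linalg.norm(a-b)
def mark(f,n,k=2):
    return [(round(m["location"][0]*640,1),round(m["location"][1]*400,1),round(m["confidence"],2)) for m in robot.mark_of(f,n)[:k]]
E
python3 - <<'E'
from h import *
print(robot.tcp_to_grasp, robot.read_state())
F={n:robot.grab_frame(n) for n in("side","top","wrist")}
for n,f in F.items():
    cv2.imwrite(f"pics/{n}0.png",f["pixels"]); print(n,np.round(f["pose"],3).tolist(),f["k1"],f["camera_matrix"][0][0])
for t in["cell_mid","rack","stage","wheel_slot","carriage","pocket","pointer","rider_pointed","vial_a"]:
    m={n:mark(F[n],t,3) for n in F}; print(t,m)
    if m["side"] and m["top"]: print("   ",[np.round(x,4).tolist() for x in tri(F["side"],m["side"][0][:2],F["top"],m["top"][0][:2])])
cv2.imwrite("pics/a.png",np.vstack([F["side"]["pixels"],F["top"]["pixels"]])[:, :] if 0 else cv2.resize(np.vstack([F["side"]["pixels"],F["top"]["pixels"]]),(480,600)))
E
```

```text
0.0187 {'time_s': 0.0, 'qpos': array([-4.74359662e+01,  2.05924646e+01,  6.32794384e-01, -2.19635481e-02,
       -7.01369796e+01, -1.65074154e+01]), 'dq': array([-0.0540994 , -0.02627162,  0.00845015, -0.00796813,  0.04549922,
        0.05807106]), 'joint_torque': array([ 5.12966624e-03, -5.83318949e+01,  2.93433523e+01,  6.93635836e+00,
       -5.68767136e-03, -4.22101027e-05]), 'position': array([ 0.29626567, -0.60594795,  0.23033884]), 'eef_rot': array([ 94.45046668,  89.90116861, 120.49960508]), 'force': array([-0.31765519,  0.71006874,  0.54235581]), 'wrist_torque': array([-0.0049399 , -0.03078686, -0.01549432]), 'finger_gap': 1.0034170536956988}
side [[0.912, -0.295, 0.286, 0.355], [-0.411, -0.67, 0.619, -0.381], [0.01, -0.682, -0.732, 0.557], [0.0, 0.0, 0.0, 1.0]] 0.0172332190845811 372.34294526909457
top [[0.021, -0.993, 0.114, 0.473], [-1.0, -0.019, 0.024, 0.029], [-0.022, -0.114, -0.993, 0.704], [0.0, 0.0, 0.0, 1.0]] -0.08916281042425601 397.1207976137697
wrist [[-0.439, 0.863, 0.252, 0.233], [0.899, 0.421, 0.124, -0.638], [0.001, 0.281, -0.96, 0.374], [0.0, 0.0, 0.0, 1.0]]
[... 614 characters left out ...]
396, -0.1578, 0.0527], 0.0048]
carriage {'side': [(291.3, 151.8, 0.73), (406.2, 265.6, 0.69)], 'top': [(437.1, 152.6, 0.94)], 'wrist': []}
    [[0.5176, -0.0705, 0.2922], 0.1]
pocket {'side': [(403.3, 262.8, 0.69)], 'top': [(439.0, 155.7, 0.63)], 'wrist': []}
    [[0.6161, -0.1428, 0.0679], 0.0016]
pointer {'side': [(422.3, 251.9, 0.68)], 'top': [(437.7, 125.4, 0.86)], 'wrist': []}
    [[0.6614, -0.1388, 0.0682], 0.0102]
rider_pointed {'side': [(438.5, 256.0, 0.44)], 'top': [(439.0, 118.5, 0.54)], 'wrist': []}
    [[0.6836, -0.1479, 0.0535], 0.0013]
vial_a {'side': [(316.3, 158.9, 0.65), (270.0, 168.6, 0.58)], 'top': [(233.0, 213.7, 0.55)], 'wrist': []}
    [[0.5568, 0.1698, 0.0604], 0.0969]
```

Run:
```python
import cv2,numpy as np
a=cv2.imread("pics/side0.png");b=cv2.imread("pics/top0.png")
A=cv2.resize(a[80:380,200:600],(800,600));B=cv2.resize(b[60:300,180:580],(800,480))
cv2.imwrite("pics/s1.png",A);cv2.imwrite("pics/t1.png",B)
```

```text
(no output)
```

View pics/s1.png

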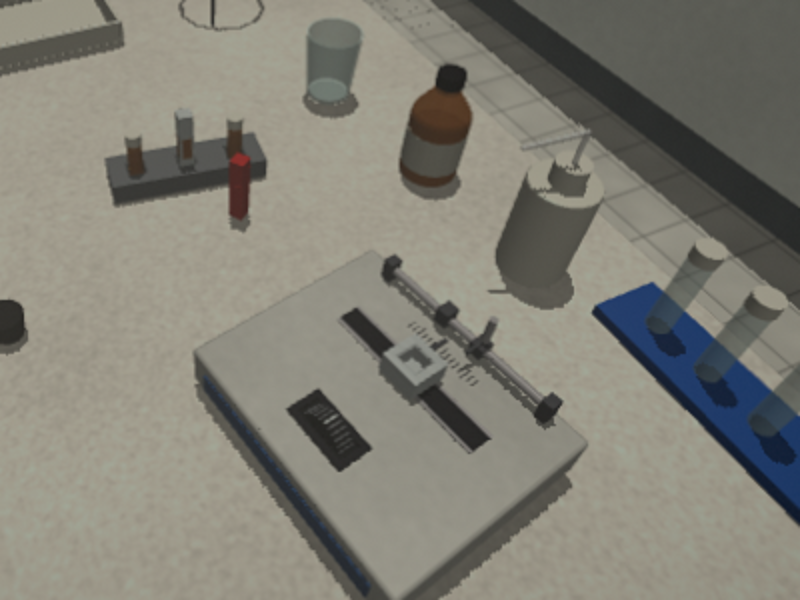

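View pics/t1.png

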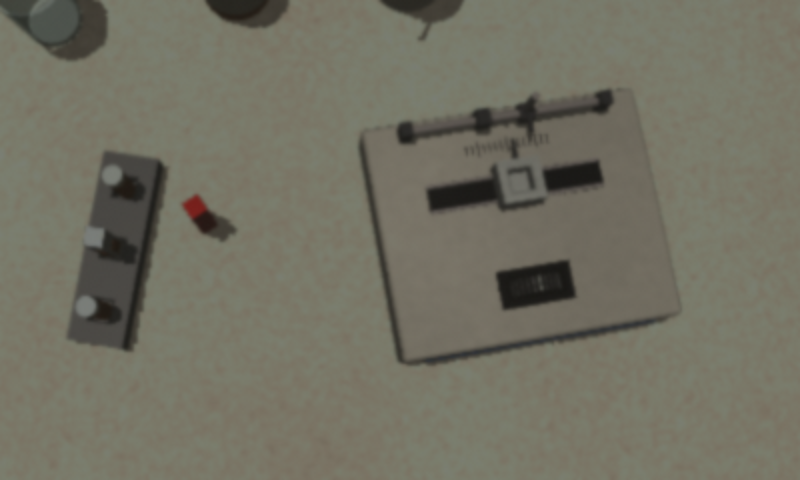

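The side view shows the silver square cell in the rack's middle hole at about full pixel (292,150); in the top view its top is at (228,178). There are three things it could be confused with:
- The red decoy, side (320,170) and top (278,163), standing on the table.
- The amber vials, side (267,157) and (317,150).

I choose the silver one. The pointed rider, with its pin, is at top (444,116), on the -y side; the plain rider is at (421,120).

Run:
```python
from h import *
from scipy.spatial.transform import Rotation as R
f=robot.grab_frame("top"); s=robot.grab_frame("side")
t=lambda x,y,z:atz(f,180+x/2,60+y/2,z)[:2]
D=np.array([t(361,135,.05),t(632,90,.05),t(680,310,.05),t(402,357,.05)]);print("deck",D.round(4).tolist(),D.mean(0), [np.linalg.norm(D[i]-D[i-3]) for i in range(4)])
for a,b in((D[0],D[1]),(D[3],D[2])): d=a-b;print("y axis ang",np.degrees(np.arctan2(-d[0],d[1])))
for a,b in((D[0],D[3]),(D[1],D[2])): d=a-b;print("x axis ang",np.degrees(np.arctan2(d[1],d[0])))
K=np.array([t(105,152,.024),t(161,160,.024),t(130,348,.024),t(68,338,.024)]);print("rack",K.round(4).tolist(),K.mean(0))
for a,b in((K[0],K[3]),(K[1],K[2])): d=a-b;print("rack x ang",np.degrees(np.arctan2(d[1],d[0])))
print("celltop top",t(95,237,.086),"side",atz(s,200+184/2,80+113/2,.086), "mid",tri(s,(292.4,149.7),f,(232,183.1)))
print("slot",t(536,285,.052),"pocketmouth",t(519,182,.072),"pointer",t(514,142,.07),"rider",t(529,118,.065))
S=robot.read_state();M=R.from_euler("xyz",S["eef_rot"],degrees=True).as_matrix();print(M.round(3))
for x in ["amber","beaker"]: pass
```

```text
deck [[0.6654, -0.0146], [0.7111, -0.2488], [0.5217, -0.2832], [0.4792, -0.0501]] [ 0.59434125 -0.14915587] [np.float64(0.23861404788936894), np.float64(0.1925186519360165), np.float64(0.23692101942713417), np.float64(0.1896172556303474)]
y axis ang 11.030965502404472
y axis ang 10.332870622222105
x axis ang 10.784923659227982
x axis ang 10.279512407127063
rack [[0.6546, 0.2103], [0.6479, 0.1597], [0.4821, 0.18], [0.4894, 0.2347]] [0.56848855 0.19616118]
rack x ang -8.405274808471198
rack x ang -6.960881618488644
celltop top [0.56854363 0.19820899] side [0.56859319 0.20079678 0.086     ] mid (array([0.56664899, 0.19893245, 0.05321503]), np.float64(0.0014697115746101995))
slot [ 0.54026339 -0.16056936] pocketmouth [ 0.62220664 -0.14223585] pointer [ 0.65624605 -0.13928007] rider [ 0.67863068 -0.15364632]
[[ 0.    -0.439  0.898]
 [ 0.     0.898  0.439]
 [-1.     0.     0.   ]]
```

Emit:
jog_arm:
  steps:
    - [[0,0.036,0.107,0,0,0,-0.075],[0,0.036,0.107,0,0,0,-0.075],[0,0.036,0.107,0,0,0,-0.075],[0,0.036,0.107,0,0,0,-0.075],[0,0.036,0.107,0,0,0,-0.075]]
  force: 30

```text
time_s: 2.02
position: [0.3506, -0.4445, 0.2313]
eef_rot: [-31.3, 90.0, -39.3]
force: [0.9, 1.2, 0.7]
finger_gap: 0.502
```

Emit:
jog_arm:
  steps:
    - [[0,0.036,0.107,0,0,0,0],[0,0.036,0.107,0,0,0,0],[0,0.036,0.107,0,0,0,0],[0,0.036,0.107,0,0,0,0],[0,0.036,0.107,0,0,0,0]]

```text
time_s: 2.43
position: [0.4047, -0.2839, 0.2316]
eef_rot: [-6.9, 90.0, -14.6]
force: [1.2, 0.8, -0.7]
finger_gap: 0.501
```

Emit:
jog_arm:
  steps:
    - [[0,0.036,0.107,0,0,0,0],[0,0.036,0.107,0,0,0,0],[0,0.036,0.107,0,0,0,0],[0,0.036,0.107,0,0,0,0],[0,0.036,0.107,0,0,0,0]]

```text
time_s: 2.85
position: [0.4587, -0.1232, 0.2317]
eef_rot: [12.7, 89.9, 5.0]
force: [0.8, 0.3, 0.5]
finger_gap: 0.496
```

Emit:
jog_arm:
  steps:
    - [[0,0.036,0.107,0,0,0,0],[0,0.036,0.107,0,0,0,0],[0,0.036,0.107,0,0,0,0],[0,0.036,0.107,0,0,0,0],[0,0.036,0.107,0,0,0,0]]

```text
time_s: 3.27
position: [0.5127, 0.0374, 0.2317]
eef_rot: [29.8, 90.0, 22.1]
force: [0.5, -0.4, -0.7]
finger_gap: 0.501
```

Emit:
jog_arm:
  steps:
    - [[0,0.036,0.107,0,0,0,0],[0,0.036,0.107,0,0,0,0],[0,0.036,0.107,0,0,0,0],[0,0.036,0.107,0,0,0,0],[0,0,0,0,0,0,0]]

```text
time_s: 3.68
position: [0.5574, 0.1686, 0.2308]
eef_rot: [22.5, 90.0, 14.9]
force: [0.5, -0.9, 0.6]
finger_gap: 0.498
```

Run:
```python
from h import *
from scipy.spatial.transform import Rotation as R
f=robot.grab_frame("wrist");cv2.imwrite("pics/w1.png",f["pixels"])
S=robot.read_state();M=R.from_euler("xyz",S["eef_rot"],degrees=True).as_matrix();print(S["position"],M.round(3))
print(mark(f,"cell_mid",4),proj(f,(.568,.1985,.048)),proj(f,(.568,.1985,.086)))
for m in mark(f,"cell_mid",3): print(atz(f,m[0],m[1],.048))
```

```text
[0.5563008  0.16661847 0.2306249 ] [[-0.     0.131  0.991]
 [-0.     0.991 -0.131]
 [-1.    -0.    -0.   ]]
[(346.1, 184.6, 0.75), (283.4, 209.1, 0.57)] (np.float64(342.40480841702424), np.float64(183.2484708760023)) (np.float64(345.7003570267328), np.float64(191.5819725533257))
[0.57020987 0.20266855 0.048     ]
[0.59063003 0.12404874 0.048     ]
```

View pics/w1.png

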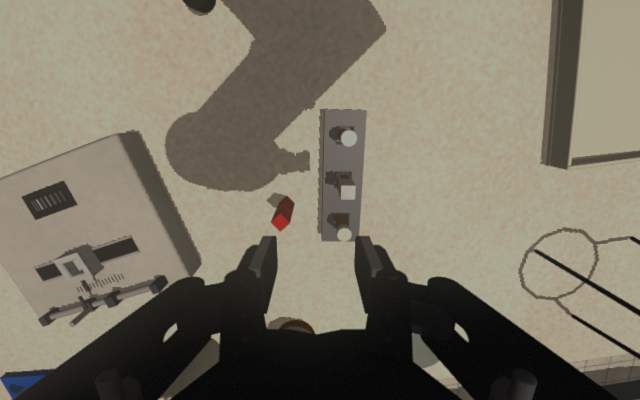

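The wrist view shows the silver square cell's top at (348,192), between the two round vial caps at (349,138) and (344,234), with the red decoy at (283,215). This agrees with (0.568, 0.2005).

Emit:
jog_arm:
  steps:
    - [[0,0.041,0.119,0,0,0,0],[0,0,0,0,0,0,0],[0,0,0,-0.1,0,0,0],[0,0,0,-0.1,0,0,0],[0,0,0,-0.1,0,0,0]]

```text
time_s: 4.25
position: [0.568, 0.1989, 0.1412]
eef_rot: [47.5, 89.9, 39.7]
force: [-0.6, 0.4, -0.6]
finger_gap: 0.503
```

Emit:
jog_arm:
  steps:
    - [[0,0,0,-0.1,0,0,0],[0,0,0,-0.1,0,0,0],[0,0,0,-0.1,0,0,0],[0,0,0,-0.015,0,0,0],[0,0,0,0,0,0,0]]

```text
time_s: 4.67
position: [0.5669, 0.198, 0.0455]
eef_rot: [-134.5, 89.8, -142.2]
force: [1.2, 0.6, 1.3]
finger_gap: 0.499
```

Run:
```python
from h import *
f=robot.grab_frame("wrist");s=robot.grab_frame("side")
cv2.imwrite("pics/w2.png",np.hstack([f["pixels"][100:400,120:520],cv2.resize(s["pixels"][100:250,200:400],(400,300))]))
print(robot.read_state()["position"])
```

```text
[0.56894987 0.19967879 0.04850201]
```

View pics/w2.png

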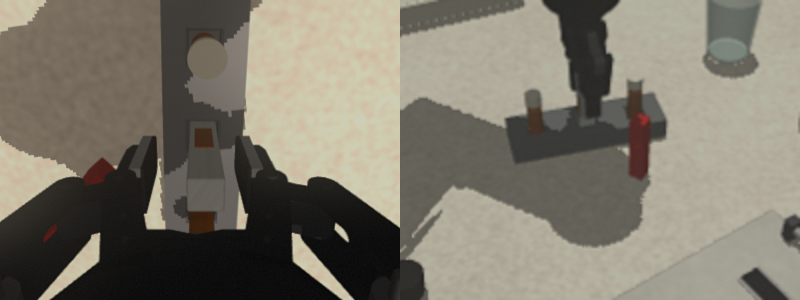

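The cell stands between the pads, roughly centred, and the vials are clear. Closing the gripper.

Emit:
jog_arm:
  steps:
    - [[1,0,0,0,0,0,0],[1,0,0,0,0,0,0],[1,0,0,0,0,0,0],[1,0,0,0,0,0,0],[1,0,0,0,0,0,0]]
  force: 30

```text
time_s: 5.18
position: [0.569, 0.2003, 0.0486]
eef_rot: [35.4, 89.8, 27.7]
force: [-1.2, 0.0, 7.7]
finger_gap: 0.18
```

Emit:
jog_arm:
  steps:
    - [[1,0,0,0,0,0,0],[1,0,0,0.02,0,0,0],[1,0,0,0.03,0,0,0],[1,0,0,0.05,0,0,0],[1,0,0,0.1,0,0,0]]

```text
time_s: 5.6
position: [0.5659, 0.1985, 0.1052]
eef_rot: [-140.7, 89.7, -148.4]
force: [0.8, 0.3, -0.8]
finger_gap: 0.185
```

Emit:
jog_arm:
  steps:
    - [[1,0,0,0.1,0,0,0],[1,0,0,0.1,0,0,0],[1,0,0,0.1,0,0,0],[1,0,0,0,0,0,0],[1,0,0,0,0,0,0]]

```text
time_s: 6.02
position: [0.5687, 0.2001, 0.1999]
eef_rot: [41.7, 89.7, 34.0]
force: [-0.5, 0.1, -1.6]
finger_gap: 0.182
```

Emit:
jog_arm:
  steps:
    - [[1,0.0185,-0.1267,0,0,0,0.0226],[1,0.0185,-0.1267,0,0,0,0.0226],[1,0.0185,-0.1267,0,0,0,0.0226],[1,0.0185,-0.1267,0,0,0,0.0226],[1,0.0185,-0.1267,0,0,0,0.0226]]

```text
time_s: 6.43
position: [0.5948, 0.0078, 0.1961]
eef_rot: [-168.9, 89.9, -166.3]
force: [1.8, -0.1, -0.4]
finger_gap: 0.181
```

Emit:
jog_arm:
  steps:
    - [[1,0.0185,-0.1267,0,0,0,0.0226],[1,0.0185,-0.1267,0,0,0,0.0226],[1,0.0185,-0.1267,0,0,0,0.0226],[1,0.0185,-0.1267,0,0,0,0.0226],[1,0,0,0,0,0,0]]

```text
time_s: 6.85
position: [0.6171, -0.1481, 0.1954]
eef_rot: [-170.7, 89.8, -160.2]
force: [-0.1, 1.3, 0.0]
finger_gap: 0.184
```

Emit:
jog_arm:
  steps:
    - [[1,0,0,0,0,0,0],[1,0,0,0,0,0,0],[1,0,0,0,0,0,0]]

```text
time_s: 7.1
position: [0.6175, -0.1416, 0.1964]
eef_rot: [160.5, 89.9, 171.1]
force: [-0.0, 0.0, -0.6]
finger_gap: 0.186
```

Run:
```python
from h import *
from scipy.spatial.transform import Rotation as R
f=robot.grab_frame("wrist");s=robot.grab_frame("side");t=robot.grab_frame("top")
S=robot.read_state();M=R.from_euler("xyz",S["eef_rot"],degrees=True).as_matrix();print(S["position"],M.round(3).tolist())
W=f["pixels"][100:400,120:520];B=cv2.resize(s["pixels"][180:330,330:530],(400,300))
cv2.imwrite("pics/w3.png",np.vstack([np.hstack([W,B]),]))
cv2.imwrite("pics/side3.png",s["pixels"]);cv2.imwrite("pics/top3.png",t["pixels"]);cv2.imwrite("pics/wr3.png",f["pixels"])
for n in("pocket","carriage","cell_mid","pointer","stage","wheel_slot"):
    r={k:mark(x,n,2) for k,x in(("w",f),("s",s),("t",t))};print(n,r)
    z={"pocket":.057,"carriage":.051,"pointer":.07,"stage":0,"wheel_slot":.05}.get(n)
    if z is not None:
        for k,x in(("w",f),("s",s),("t",t)):
            if r[k]: print("   ",k,atz(x,*r[k][0][:2],z).round(4))
```

```text
[ 0.61793203 -0.14113404  0.19689895] [[0.0, -0.186, 0.983], [0.0, 0.983, 0.186], [-1.0, 0.0, 0.0]]
pocket {'w': [(316.9, 192.4, 0.8)], 's': [(400.1, 265.3, 0.92)], 't': [(440.6, 153.0, 0.81)]}
    w [ 0.6228 -0.1402  0.057 ]
    s [ 0.6155 -0.1396  0.057 ]
    t [ 0.6224 -0.1481  0.057 ]
carriage {'w': [(311.4, 190.2, 0.84)], 's': [(405.4, 269.7, 0.67)], 't': [(439.2, 153.4, 0.58)]}
    w [ 0.6231 -0.146   0.051 ]
    s [ 0.6217 -0.147   0.051 ]
    t [ 0.623  -0.1473  0.051 ]
cell_mid {'w': [(544.8, 206.2, 0.97), (319.9, 244.4, 0.77)], 's': [(419.4, 208.5, 0.94), (320.7, 169.6, 0.85)], 't': [(279.8, 165.5, 0.64), (463.1, 133.1, 0.57)]}
pointer {'w': [], 's': [(422.4, 252.2, 0.64)], 't': [(440.3, 127.9, 0.82), (434.5, 153.7, 0.64)]}
    s [ 0.6546 -0.1394  0.07  ]
    t [ 0.6616 -0.1449  0.07  ]
stage {'w': [], 's': [(387.1, 293.8, 0.67)], 't': [(233.5, 214.3, 0.66), (433.2, 175.2, 0.6)]}
    s [ 0.5946 -0.1505  0.    ]
    t [0.5171 0.2076 0.    ]
wheel_slot {'w': [(313.4, 109.8, 0.6)], 's': [], 't': []}
    w [ 0.5429 -0.1587  0.05  ]
```

View pics/w3.png

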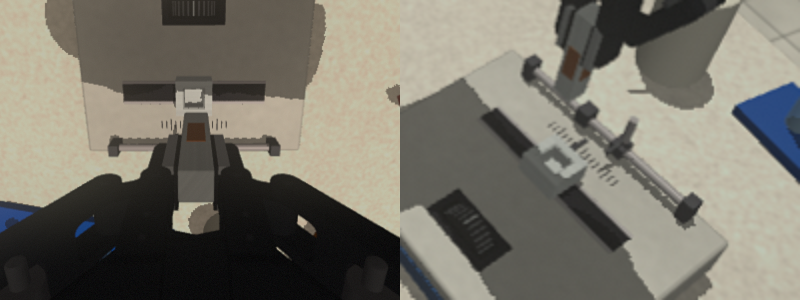

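Run:
```python
from h import *
w=cv2.imread("pics/wr3.png");s=cv2.imread("pics/side3.png")
r=lambda im,x,y,k:cv2.resize(im[y:y+60,x:x+40],(400,600),interpolation=cv2.INTER_CUBIC)
cv2.imwrite("pics/z3.png",cv2.convertScaleAbs(np.hstack([r(w,295,165,10),r(s,385,235,10)]),alpha=1.2))
```

```text
(no output)
```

View pics/z3.png

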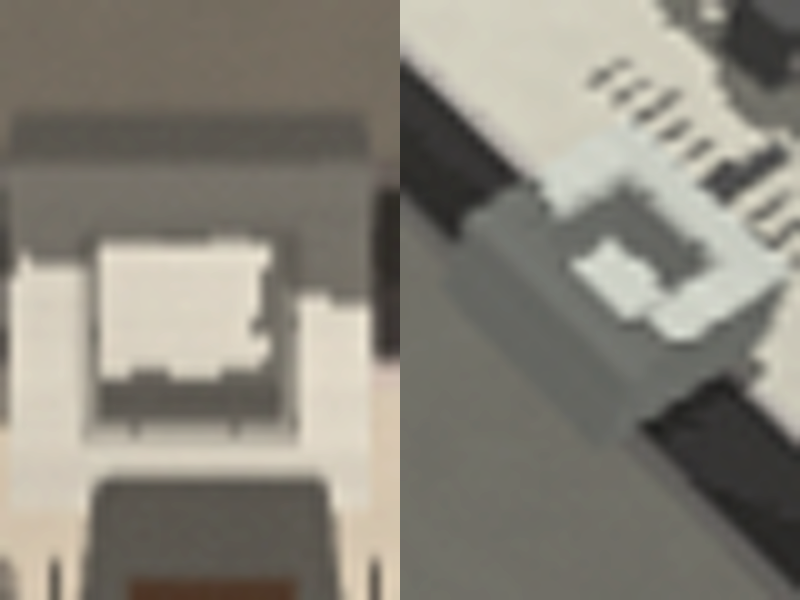

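Run:
```python
from h import *
f=robot.grab_frame("wrist");s=robot.grab_frame("side");S=robot.read_state()
print(S["position"])
for z in(.068,.071,.074): print(z,"carr top wrist",atz(f,314.0,198.6,z).round(4),"side",atz(s,408.1,260,z).round(4))
print("size", np.linalg.norm(atz(f,296,181.2,.071)-atz(f,332,181.2,.071)))
p=S["position"];d=np.radians(10.7);x=np.array([np.cos(d),np.sin(d),0])
print("cell low edge wrist",atz(f,316,212.8,p[2]-.0385).round(4),"expected",(p-.008*x).round(4), "w", np.linalg.norm(atz(f,304,212.8,p[2]-.0385)-atz(f,328,212.8,p[2]-.0385)))
a=atz(f,304,212.8,.158)-atz(f,328,212.8,.158);b=atz(f,296,181.2,.071)-atz(f,332,181.2,.071)
print("tri",tri(f,(314,198.6),s,(408.1,260)))
```

```text
[ 0.6179384  -0.14241157  0.19680914]
0.068 carr top wrist [ 0.6275 -0.1433  0.068 ] side [ 0.6266 -0.1417  0.068 ]
0.071 carr top wrist [ 0.6266 -0.1434  0.071 ] side [ 0.6249 -0.1431  0.071 ]
0.074 carr top wrist [ 0.6257 -0.1436  0.074 ] side [ 0.6233 -0.1446  0.074 ]
size 0.03505601029988801
cell low edge wrist [ 0.6109 -0.1445  0.1583] expected [ 0.6101 -0.1439  0.1968] w 0.016302927197658065
tri (array([ 0.62614207, -0.14300414,  0.07014397]), np.float64(0.0015251997163997682))
```

The wrist crop shows the pocket mouth ahead of the cell's lower edge. Both cameras put the carriage's centre at about (0.6255, -0.143), so it needs +6.5 mm in x. I'll descend to just above the mouth and look again.

Emit:
jog_arm:
  steps:
    - [[1,0.0217,-0.002,-0.05,0,0,0],[1,0,0,-0.08,0,0,0],[1,0,0,-0.08,0,0,0],[1,0,0,-0.034,0,0,0],[1,0,0,0,0,0,0]]

```text
time_s: 8.67
position: [0.6227, -0.1429, 0.1208]
eef_rot: [167.9, 89.7, 178.5]
force: [-0.7, -0.6, -0.3]
finger_gap: 0.18
```

Emit:
jog_arm:
  steps:
    - [[1,0,0,0,0,0,0],[1,0,0,0,0,0,0],[1,0,0,0,0,0,0]]

```text
time_s: 8.92
position: [0.6255, -0.143, 0.1253]
eef_rot: [-14.0, 89.9, -3.3]
force: [-0.8, -0.7, -0.5]
finger_gap: 0.188
```

Run:
```python
from h import *
from scipy.spatial.transform import Rotation as R
f=robot.grab_frame("wrist");s=robot.grab_frame("side");S=robot.read_state();print(S["position"],R.from_euler("xyz",S["eef_rot"],degrees=True).as_matrix().round(3).tolist())
w=f["pixels"]; cv2.imwrite("pics/wr4.png",w);cv2.imwrite("pics/side4.png",s["pixels"])
r=lambda im,x,y:cv2.resize(im[y:y+90,x:x+60],(400,600),interpolation=cv2.INTER_CUBIC)
c=proj(f,(S["position"][0],S["position"][1],.085));d=proj(s,(S["position"][0],S["position"][1],.08))
print(c,d)
x1,y1,x2,y2=int(c[0])-30,int(c[1])-60,int(d[0])-30,int(d[1])-40;print(x1,y1,x2,y2)
cv2.imwrite("pics/z4.png",cv2.convertScaleAbs(np.hstack([r(w,x1,y1),r(s["pixels"],x2,y2)]),alpha=1.3))
```

```text
[ 0.62515908 -0.1429714   0.12499315] [[0.002, -0.184, 0.983], [-0.0, 0.983, 0.184], [-1.0, -0.0, 0.002]]
(np.float64(317.2312860533113), np.float64(221.39685470978026)) (np.float64(409.2793137182935), np.float64(256.57169546490746))
287 161 379 216
```

View pics/z4.png

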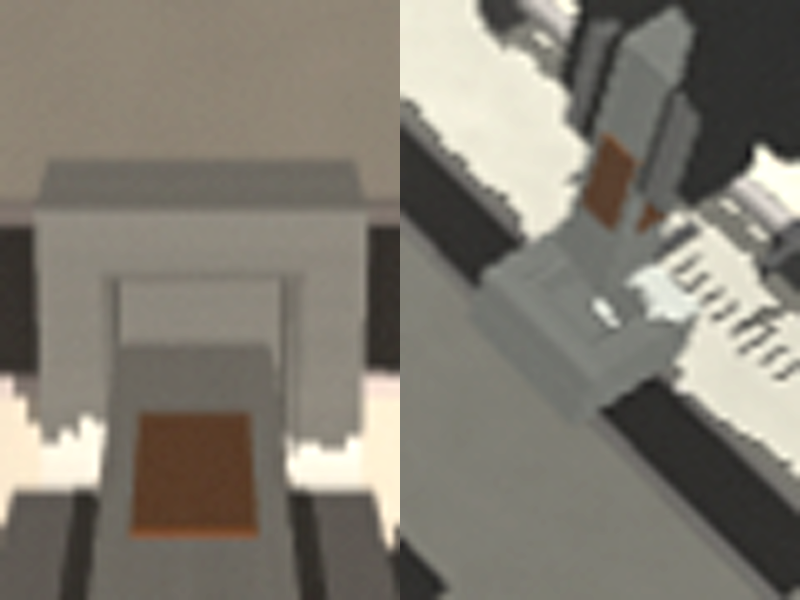

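Run:
```python
from h import *
f=robot.grab_frame("wrist");p=robot.read_state()["position"]
a=np.radians(10.6);x=np.array([np.cos(a),np.sin(a),0]);y=np.array([-np.sin(a),np.cos(a),0])
m=atz(f,317.2,202.25,.071);c=atz(f,316.25,212.75,p[2]-.0385)
e=atz(f,287+201.5/6.667,161+210/6.667,.071)
print(p,m,c,(m-c)@x,(m-c)@y,"edge",(e-c)@x,"pw",np.linalg.norm(atz(f,287+103/6.667,202.25,.071)-atz(f,287+300/6.667,202.25,.071)),"cw",np.linalg.norm(atz(f,287+115/6.667,212.75,p[2]-.0385)-atz(f,287+275/6.667,212.75,p[2]-.0385)))
print("cam h", np.array(f["pose"])[:3,3])
```

```text
[ 0.62495712 -0.14295674  0.12474818] [ 0.61534048 -0.14465378  0.071     ] [ 0.61816301 -0.14485806  0.08624818] -0.002736785720031557 0.0007200055038935818 edge -0.010105413597928097 pw 0.02154311068996299 cw 0.016322089886120678
cam h [ 0.55538236 -0.15697836  0.26785833]
```

Emit:
jog_arm:
  steps:
    - [[1,0,0.002,-0.02,0,0,0],[1,0,0,-0.02,0,0,0],[1,0,0,-0.02,0,0,0],[1,0,0,-0.01,0,0,0],[1,0,0,0,0,0,0]]

```text
time_s: 9.48
position: [0.6242, -0.1423, 0.1014]
eef_rot: [168.6, 89.9, 179.2]
force: [0.0, -0.0, -1.1]
finger_gap: 0.184
```

Emit:
jog_arm:
  steps:
    - [[1,0,0,-0.005,0,0,0],[1,0,0,-0.005,0,0,0],[1,0,0,0,0,0,0]]

```text
time_s: 9.73
position: [0.6243, -0.1424, 0.0993]
eef_rot: [172.2, 90.0, -177.2]
force: [0.7, -0.5, -0.6]
finger_gap: 0.185
```

Emit:
jog_arm:
  steps:
    - [[1,0,0,-0.005,0,0,0],[1,0,0,0,0,0,0],[1,0,0,0,0,0,0]]

```text
time_s: 9.98
position: [0.6244, -0.1424, 0.0981]
eef_rot: [153.1, 90.0, 163.7]
force: [0.8, 0.4, -1.1]
finger_gap: 0.182
```

Emit:
jog_arm:
  steps:
    - [[1,0,0,-0.004,0,0,0],[1,0,0,0,0,0,0],[1,0,0,0,0,0,0]]

```text
time_s: 10.23
position: [0.6244, -0.1424, 0.0969]
eef_rot: [172.9, 90.0, -176.5]
force: [-0.1, 0.0, 0.1]
finger_gap: 0.183
```

Emit:
jog_arm:
  steps:
    - [[1,0,0,-0.004,0,0,0],[1,0,0,0,0,0,0],[1,0,0,0,0,0,0]]

```text
time_s: 10.48
position: [0.6247, -0.1424, 0.0963]
eef_rot: [-28.0, 90.0, -17.4]
force: [-0.9, -0.3, 4.8]
finger_gap: 0.181
```

Emit:
jog_arm:
  steps:
    - [[1,0,0,-0.003,0,0,0],[1,0,0,0,0,0,0],[1,0,0,0,0,0,0]]

```text
time_s: 10.73
position: [0.6248, -0.1424, 0.0961]
eef_rot: [-29.9, 89.9, -19.2]
force: [-3.6, 0.1, 9.9]
finger_gap: 0.182
```

Contact at an underside height of about 0.058, which matches the pocket floor. Releasing.

Emit:
jog_arm:
  steps:
    - [[0.4,0,0,0.003,0,0,0],[0.2,0,0,0,0,0,0],[0.2,0,0,0,0,0,0],[0.2,0,0,0,0,0,0],[0.2,0,0,0,0,0,0]]

```text
time_s: 11.15
position: [0.6243, -0.1424, 0.0954]
eef_rot: [169.1, 90.0, 179.7]
force: [0.0, 0.4, -0.1]
finger_gap: 0.398
```

Emit:
jog_arm:
  steps:
    - [[0.2,0,0,0.03,0,0,0],[0.2,0,0,0.06,0,0,0],[0.2,0,0,0.1,0,0,0],[0.2,0,0,0.1,0,0,0],[0.2,0,0,0,0,0,0]]

```text
time_s: 11.57
position: [0.6278, -0.143, 0.1901]
eef_rot: [-19.6, 89.4, -8.9]
force: [1.3, 0.2, 1.1]
finger_gap: 0.401
```

Run:
```python
from h import *
f=robot.grab_frame("wrist");s=robot.grab_frame("side");S=robot.read_state();print(S["position"],S["force"])
w=f["pixels"]; cv2.imwrite("pics/wr5.png",w);cv2.imwrite("pics/side5.png",s["pixels"])
r=lambda im,x,y:cv2.resize(im[y:y+120,x:x+80],(400,600),interpolation=cv2.INTER_CUBIC)
cv2.imwrite("pics/z5.png",cv2.convertScaleAbs(np.hstack([r(w,275,140),r(s["pixels"],380,190)]),alpha=1.3))
for n in("cell_mid","pocket"): 
    a,b=mark(s,n),mark(f,n);print(n,a,b)
    if a and b: print(tri(s,a[0][:2],f,b[0][:2]))
```

```text
[ 0.62540417 -0.14237338  0.18507986] [-0.93705448  0.60378187 -0.55824687]
cell_mid [(413.1, 250.2, 0.74), (361.8, 294.8, 0.69)] [(556.6, 197.7, 0.88)]
(array([ 0.52444099, -0.22817592,  0.34700822]), np.float64(0.09952777723715618))
pocket [(404.5, 265.7, 0.6)] [(315.8, 186.4, 0.57)]
(array([ 0.62535341, -0.14287475,  0.05423847]), np.float64(0.005329749804221758))
```

View pics/z5.png

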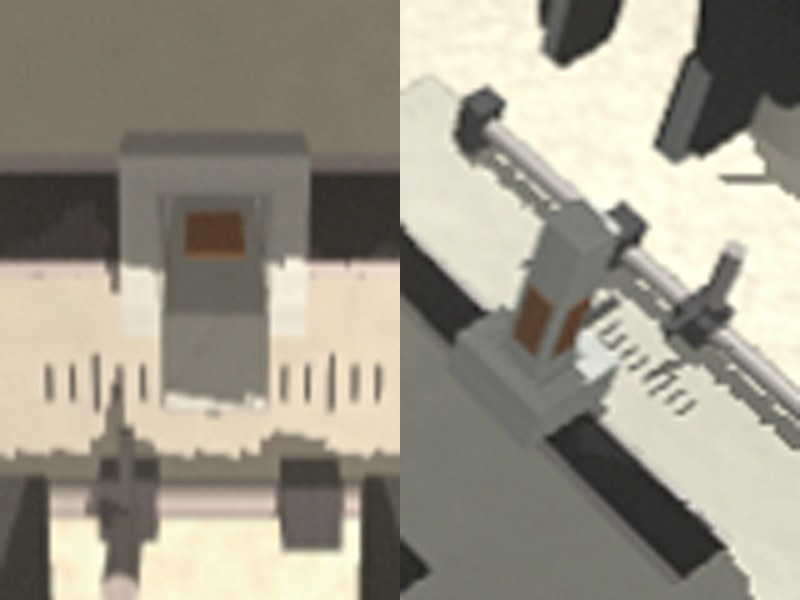

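The cell stands fully in the pocket with its faces flush in the mouth. The pointed rider's blade tip is at wrist crop (117,372), i.e. full (298.4,214.5), on the -y side; the carriage's centre is at column 318.

Run:
```python
from h import *
f=robot.grab_frame("wrist");s=robot.grab_frame("side");t=robot.grab_frame("top")
cv2.imwrite("pics/top5.png",t["pixels"]); S=robot.read_state();print(S["position"],S["force"])
for a in(10.2,10.6,11):
    a=np.radians(a);x=np.array([np.cos(a),np.sin(a),0]);y=np.array([-np.sin(a),np.cos(a),0])
    b=atz(f,275+117/5,140+378/5,.07);c1=atz(f,275+120/5,140+155/5,.07);c2=atz(f,275+308/5,140+155/5,.07);c=(c1+c2)/2
    print("offset",(b-c)@y,(b-c)@x,np.linalg.norm(c2-c1),np.degrees(np.arctan2(-(c2-c1)[0],(c2-c1)[1])))
b2=atz(s,380+288/5,190+325/5,.07);print("blade side",b2,"wrist",b,"c",c)
print("cell top side",atz(s,380+190/5,190+228/5,.133))
for n in("wheel_slot","bezel"):
    for k,g,z in(("s",s,.05),("t",t,.05),("w",f,.05)):
        for m in mark(g,n,1): print(n,k,m,atz(g,*m[:2],z).round(4))
for m in robot.recognise(s,"bezel")[:1]: print(m)
```

```text
[ 0.62409526 -0.14238685  0.18188565] [-0.5360378   0.29986593 -0.49926983]
offset -0.018180022698327764 0.04333700810749973 0.03436075084592719 10.567894286932587
offset -0.018482126598132028 0.04320903254450197 0.03436075084592719 10.567894286932587
offset -0.018783329705160286 0.04307895103421685 0.03436075084592719 10.567894286932587
blade side [ 0.67337966 -0.15350472  0.07      ] wrist [ 0.64761055 -0.15561204  0.07      ] c [ 0.60173905 -0.14539367  0.07      ]
cell top side [ 0.62711749 -0.14410519  0.133     ]
wheel_slot s (363.4, 293.5, 0.61) [ 0.5407 -0.1562  0.05  ]
wheel_slot w (314.4, 99.8, 0.65) [ 0.5405 -0.16    0.05  ]
bezel w (315.4, 101.0, 0.85) [ 0.5414 -0.1589  0.05  ]
{'rect': [0.5668, 0.7354, 0.0598, 0.0923], 'confidence': 0.76}
```

Run:
```python
from h import *
S=robot.read_state();print(S["position"],S["qpos"].round(1),S["time_s"],S["force"])
```

```text
[ 0.62445721 -0.14236177  0.18261142] [  4.6  19.2  -7.8  -0.  -63.  -84. ] 12.3667 [0.01093997 0.31680255 0.26013206]
```

Emit:
jog_arm:
  steps:
    - [[1,-0.0618,-0.0063,0,0,0,0.0715],[1,-0.0618,-0.0063,0,0,0,0.0715],[1,-0.0618,-0.0063,0,0,0,0.0715],[1,-0.0618,-0.0063,0,0,0,0.0715],[1,-0.0618,-0.0063,0,0,0,0.0715]]

```text
time_s: 12.78
position: [0.5309, -0.1519, 0.1827]
eef_rot: [-67.4, 90.0, -24.3]
force: [-0.3, 0.4, 0.6]
finger_gap: -0.001
```

Emit:
jog_arm:
  steps:
    - [[1,0,0,0,0,0,0.0715],[1,0,0,0,0,0,0.0715],[1,0,0,-0.04,0,0,0.0715],[1,0,0,-0.04,0,0,0.0715],[1,0,0,-0.04,0,0,0.0715]]

```text
time_s: 13.2
position: [0.5319, -0.1518, 0.1467]
eef_rot: [-69.4, 89.9, 5.9]
force: [0.2, 0.5, 0.2]
finger_gap: -0.002
```

Emit:
jog_arm:
  steps:
    - [[1,0,0,-0.04,0,0,0.0715],[1,0,0,-0.04,0,0,0.0715],[1,0,0,-0.04,0,0,0.0715],[1,0,0,-0.04,0,0,0.0715],[1,0,0,0,0,0,0]]

```text
time_s: 13.62
position: [0.5303, -0.1517, 0.0966]
eef_rot: [74.6, 89.8, 175.6]
force: [-0.2, -0.8, 0.2]
finger_gap: 0.002
```

Emit:
jog_arm:
  steps:
    - [[1,0,0,0,0,0,0],[1,0,0,0,0,0,0],[1,0,0,0,0,0,0]]

```text
time_s: 13.87
position: [0.5324, -0.1519, 0.0996]
eef_rot: [-104.5, 89.9, -4.0]
force: [-0.1, 0.1, 0.5]
finger_gap: 0.001
```

Run:
```python
from h import *
from scipy.spatial.transform import Rotation as R
f=robot.grab_frame("wrist");s=robot.grab_frame("side");S=robot.read_state();print(S["position"],S["force"],S["finger_gap"],R.from_euler("xyz",S["eef_rot"],degrees=True).as_matrix().round(3).tolist())
cv2.imwrite("pics/z6.png",cv2.convertScaleAbs(np.hstack([cv2.resize(f["pixels"][60:360,220:420],(400,600)),cv2.resize(s["pixels"][200:350,320:420],(400,600))]),alpha=1.3))
```

```text
[ 0.53224667 -0.15181789  0.09954045] [-0.17310237  0.48693732 -0.70285319] -0.0001491310166732568 [[0.001, -0.983, -0.184], [0.0, -0.184, 0.983], [-1.0, -0.001, -0.0]]
```

View pics/z6.png

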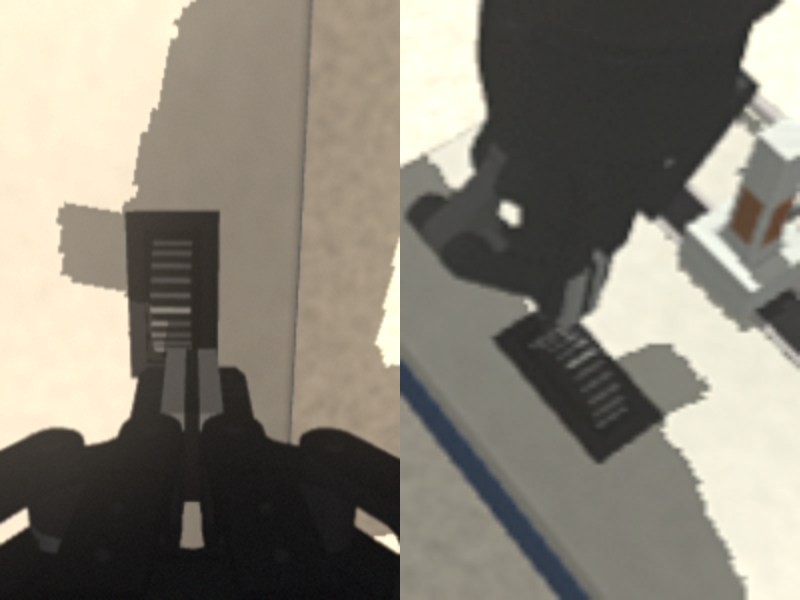

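The shut fingertips sit at wrist crop (162-218, 350). The left finger alone is over the wheel, near the slot's +y end. Now feeling downward for the crown.

Emit:
jog_arm:
  steps:
    - [[1,0,0,-0.04,0,0,0],[1,0,0,-0.04,0,0,0],[1,0,0,-0.016,0,0,0],[1,0,0,0,0,0,0],[1,0,0,0,0,0,0]]

```text
time_s: 14.38
position: [0.5319, -0.1519, 0.0702]
eef_rot: [142.2, 90.0, -117.1]
force: [-0.4, -0.0, -0.5]
finger_gap: -0.003
```

Emit:
jog_arm:
  steps:
    - [[1,0,0,-0.004,0,0,0],[1,0,0,-0.004,0,0,0],[1,0,0,-0.004,0,0,0],[1,0,0,0,0,0,0],[1,0,0,0,0,0,0]]

```text
time_s: 14.8
position: [0.5318, -0.1518, 0.0664]
eef_rot: [-110.1, 90.0, -9.4]
force: [0.4, 0.3, -0.1]
finger_gap: 0.001
```

Emit:
jog_arm:
  steps:
    - [[1,0,0,-0.004,0,0,0],[1,0,0,-0.004,0,0,0],[1,0,0,0,0,0,0],[1,0,0,0,0,0,0]]

```text
time_s: 15.13
position: [0.5319, -0.1519, 0.0639]
eef_rot: [-130.0, 90.0, -29.3]
force: [-0.3, 0.4, 1.2]
finger_gap: 0.003
```

Emit:
jog_arm:
  steps:
    - [[1,0,0,-0.003,0,0,0],[1,0,0,0,0,0,0],[1,0,0,0,0,0,0]]

```text
time_s: 15.38
position: [0.5319, -0.1519, 0.0633]
eef_rot: [-120.7, 90.0, -20.0]
force: [-1.7, 0.3, 4.2]
finger_gap: 0.003
```

Run:
```python
from h import *
for i in range(4):
    robot.grab_frame("side");S=robot.read_state();print(S["position"].round(4),S["force"].round(2))
```

```text
[ 0.5319 -0.1518  0.0632] [-0.92 -0.35  5.02]
[ 0.5319 -0.1518  0.0632] [-0.76 -0.16  4.15]
[ 0.5318 -0.1519  0.0632] [-0.83 -0.33  4.16]
[ 0.5319 -0.1518  0.0632] [-1.65 -0.27  4.74]
```

The crown is felt at z ≈ 0.0637, about 13.7 mm above the deck. Pressing to about 8 N.

Emit:
jog_arm:
  steps:
    - [[1,0,0,-0.0025,0,0,0],[1,0,0,-0.0017,0,0,0],[1,0,0,0,0,0,0],[1,0,0,0,0,0,0]]

```text
time_s: 15.92
position: [0.5319, -0.1519, 0.0621]
eef_rot: [-136.4, 90.0, -35.7]
force: [-0.7, -0.0, 8.4]
finger_gap: 0.004
```

Emit:
jog_arm:
  steps:
    - [[1,0.0015,-0.0078,0,0,0,0],[1,0.0015,-0.0078,0,0,0,0],[1,0,0,0,0,0,0]]

```text
time_s: 16.17
position: [0.5327, -0.1566, 0.062]
eef_rot: [-92.7, 90.0, 8.0]
force: [-1.9, 1.2, 7.1]
finger_gap: -0.001
```

Emit:
jog_arm:
  steps:
    - [[1,0.0015,-0.0078,0,0,0,0],[1,0.0015,-0.0078,0,0,0,0],[1,0.0015,-0.0078,0,0,0,0],[1,0,0,0,0,0,0]]

```text
time_s: 16.5
position: [0.5341, -0.1636, 0.0621]
eef_rot: [-88.7, 90.0, 12.0]
force: [-1.1, 0.4, 7.5]
finger_gap: 0.002
```

Emit:
jog_arm:
  steps:
    - [[1,0.0015,-0.0078,0,0,0,0],[1,0.0015,-0.0078,0,0,0,0],[1,0,0,0,0,0,0]]

```text
time_s: 16.75
position: [0.535, -0.1684, 0.062]
eef_rot: [-106.2, 90.0, -5.5]
force: [-1.5, 0.6, 7.2]
finger_gap: -0.001
```

Run:
```python
from h import *
s=robot.grab_frame("side");t=robot.grab_frame("top");S=robot.read_state();print(S["position"].round(4),S["force"].round(2))
cv2.imwrite("pics/side7.png",s["pixels"]);cv2.imwrite("pics/top7.png",t["pixels"])
cv2.imwrite("pics/z7.png",cv2.convertScaleAbs(np.hstack([cv2.resize(s["pixels"][190:310,380:460],(400,600),interpolation=2),cv2.resize(t["pixels"][90:180,400:460],(400,600),interpolation=2)]),alpha=1.3))
```

```text
[ 0.535  -0.1683  0.0621] [-1.82  0.81  6.95]
```

View pics/z7.png

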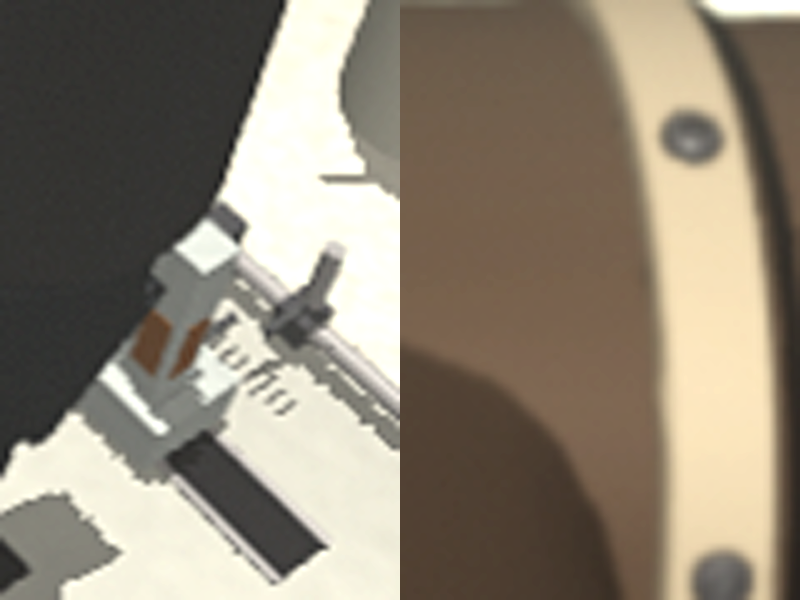

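The side view shows the carriage and cell shifted toward -y, with the pointed rider still ahead at crop (300,320); the top camera is blocked by the arm. I'll measure the shift numerically and reset the finger for a second stroke.

Run:
```python
from h import *
a=cv2.imread("pics/side5.png");b=cv2.imread("pics/side7.png")
s=robot.grab_frame("side")
for (x,y,w,h,z) in((404,242,20,20,.08),(398,268,16,14,.06),(396,262,24,20,.06)):
    r=cv2.matchTemplate(b[225:310,380:450],a[y:y+h,x:x+w],cv2.TM_CCOEFF_NORMED);_,v,_,l=cv2.minMaxLoc(r)
    n=(l[0]+380,l[1]+225);d=atz(s,n[0],n[1],z)-atz(s,x,y,z);an=np.radians(10.6)
    print(v,n[0]-x,n[1]-y,(-np.sin(an)*d[0]+np.cos(an)*d[1]).round(4),(np.cos(an)*d[0]+np.sin(an)*d[1]).round(4))
for n in("carriage","pocket","pointer","cell_mid","rider_pointed"): print(n,mark(s,n,3))
```

```text
0.8146944046020508 4 4 -0.0092 -0.0003
0.7575535178184509 33 -35 0.0192 0.0942
0.7256390452384949 4 4 -0.009 0.0
carriage [(409.1, 271.0, 0.82), (408.8, 268.5, 0.28)]
pocket [(408.1, 268.4, 0.64)]
pointer [(429.1, 254.1, 0.69)]
cell_mid [(412.2, 253.3, 0.72), (316.7, 170.7, 0.72)]
rider_pointed [(439.7, 252.2, 0.47)]
```

Emit:
jog_arm:
  steps:
    - [[1,0,0,0.0135,0,0,0],[1,0,0,0.0135,0,0,0],[1,-0.0055,0.0295,0,0,0,0],[1,-0.0055,0.0295,0,0,0,0],[1,0,0,0,0,0,0]]

```text
time_s: 17.57
position: [0.5309, -0.1491, 0.0696]
eef_rot: [46.2, 90.0, 146.9]
force: [0.0, 0.0, 0.3]
finger_gap: 0.0
```

Emit:
jog_arm:
  steps:
    - [[1,0,0,-0.01,0,0,0],[1,0,0,-0.007,0,0,0],[1,0,0,-0.005,0,0,0],[1,0,0,0,0,0,0],[1,0,0,0,0,0,0]]

```text
time_s: 17.98
position: [0.5316, -0.1506, 0.0632]
eef_rot: [82.5, 90.0, -176.8]
force: [-1.2, 1.7, 3.6]
finger_gap: -0.001
```

Emit:
jog_arm:
  steps:
    - [[1,0,0,-0.0025,0,0,0],[1,0,0,-0.002,0,0,0],[1,0,0,0,0,0,0],[1,0,0,0,0,0,0]]

```text
time_s: 18.32
position: [0.5316, -0.1506, 0.0622]
eef_rot: [-131.3, 90.0, -30.6]
force: [-2.1, 1.7, 6.3]
finger_gap: 0.0
```

Emit:
jog_arm:
  steps:
    - [[1,0.0015,-0.0078,0,0,0,0],[1,0.0015,-0.0078,0,0,0,0],[1,0.0015,-0.0078,0,0,0,0],[1,0,0,0,0,0,0]]

```text
time_s: 18.65
position: [0.533, -0.1579, 0.0623]
eef_rot: [-138.1, 90.0, -37.4]
force: [-1.6, 1.3, 6.7]
finger_gap: -0.004
```

Emit:
jog_arm:
  steps:
    - [[1,0.0015,-0.0078,0,0,0,0],[1,0.0015,-0.0078,0,0,0,0],[1,0.0015,-0.0078,0,0,0,0],[1,0,0,0,0,0,0]]

```text
time_s: 18.98
position: [0.5344, -0.1649, 0.0623]
eef_rot: [-127.1, 90.0, -26.4]
force: [-2.2, 1.3, 5.9]
finger_gap: -0.001
```

Emit:
jog_arm:
  steps:
    - [[1,0.0015,-0.0078,0,0,0,0],[1,0,0,0,0,0,0],[1,0,0,0,0,0,0]]

```text
time_s: 19.23
position: [0.5348, -0.1672, 0.0623]
eef_rot: [-135.7, 90.0, -35.0]
force: [-2.1, 0.7, 6.5]
finger_gap: 0.007
```

Run:
```python
from h import *
s=robot.grab_frame("side");S=robot.read_state();print(S["position"].round(4),S["force"].round(2))
cv2.imwrite("pics/side8.png",s["pixels"])
a=cv2.imread("pics/side5.png");b=s["pixels"];U=8;an=np.radians(10.6)
up=lambda i:cv2.resize(i,None,fx=U,fy=U,interpolation=cv2.INTER_CUBIC)
for (x,y,w,h,z) in((404,242,20,20,.08),(396,262,24,20,.06),(402,240,20,40,.08)):
    r=cv2.matchTemplate(up(b[225:310,380:450]),up(a[y:y+h,x:x+w]),cv2.TM_CCOEFF_NORMED);_,v,_,l=cv2.minMaxLoc(r)
    n=(l[0]/U+380,l[1]/U+225);d=atz(s,n[0],n[1],z)-atz(s,x,y,z)
    print(round(v,2),n[0]-x,n[1]-y,(-np.sin(an)*d[0]+np.cos(an)*d[1]).round(4),(np.cos(an)*d[0]+np.sin(an)*d[1]).round(4))
for n in("carriage","pocket","pointer","cell_mid","rider_pointed"): print(n,mark(s,n,2))
cv2.imwrite("pics/z8.png",cv2.convertScaleAbs(cv2.resize(s["pixels"][210:300,385:475],(600,600),interpolation=2),alpha=1.3))
```

```text
[ 0.5348 -0.1671  0.0623] [-1.39  0.78  7.28]
0.88 8.125 6.625 -0.0165 0.0015
0.72 8.0 7.75 -0.0176 0.0004
0.83 8.0 7.875 -0.0183 -0.0004
carriage [(411.4, 278.1, 0.67)]
pocket [(411.5, 272.0, 0.76), (363.0, 292.3, 0.74)]
pointer [(431.1, 256.0, 0.86)]
cell_mid [(416.3, 258.5, 0.97), (320.1, 171.5, 0.88)]
rider_pointed [(439.1, 255.3, 0.51), (270.3, 168.5, 0.3)]
```

View pics/z8.png

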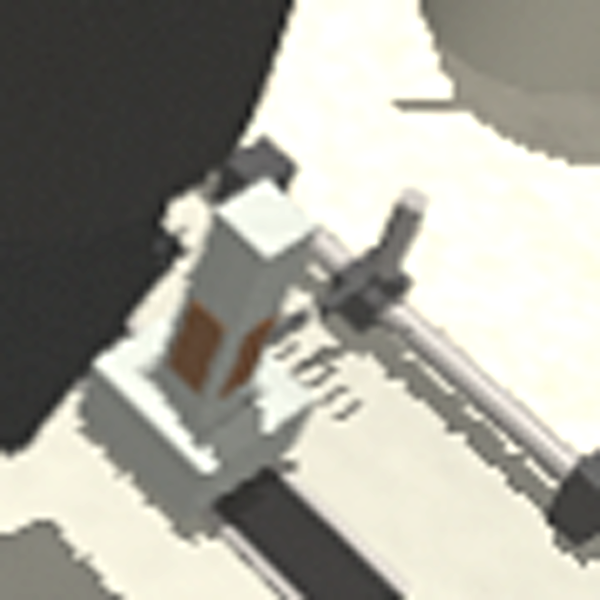

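Run:
```python
from h import *
s=robot.grab_frame("side");an=np.radians(10.6);y=np.array([-np.sin(an),np.cos(an),0]);x=np.array([np.cos(an),np.sin(an),0])
c=np.array([.625,-.1432,0])
for z in(.066,.07,.074):
  for n,p in(("pointer",(430.75,257.25)),("blade",(434.2,256.2)),("blade5",(380+288/5,190+325/5)),("net pointer",(431.1,256))):
    q=atz(s,*p,z)-c; print(z,n,"stage dx %.4f dy %.4f"%(q@x,q@y))
  # predicted pixel lines for where pointer at dy=-16.8 and -18.8 would be
for d in(-.0168,-.0188,-.021): print(d,[np.round((np.array(proj(s,c+x*r+y*d+[0,0,.07]))-[385,210])/.15).tolist() for r in(.018,.028,.04,.048)])
```

```text
0.066 pointer stage dx 0.0364 dy -0.0145
0.066 blade stage dx 0.0424 dy -0.0162
0.066 blade5 stage dx 0.0486 dy -0.0177
0.066 net pointer stage dx 0.0386 dy -0.0132
0.07 pointer stage dx 0.0336 dy -0.0159
0.07 blade stage dx 0.0395 dy -0.0176
0.07 blade5 stage dx 0.0457 dy -0.0190
0.07 net pointer stage dx 0.0358 dy -0.0146
0.074 pointer stage dx 0.0308 dy -0.0173
0.074 blade stage dx 0.0367 dy -0.0189
0.074 blade5 stage dx 0.0427 dy -0.0204
0.074 net pointer stage dx 0.0330 dy -0.0160
-0.0168 [[261.0, 349.0], [291.0, 329.0], [327.0, 305.0], [350.0, 289.0]]
-0.0188 [[267.0, 355.0], [298.0, 335.0], [333.0, 311.0], [357.0, 295.0]]
-0.021 [[274.0, 362.0], [305.0, 341.0], [340.0, 317.0], [364.0, 301.0]]
```

Pixel comparison puts the pointer about 2 mm short of the blade, and rim travel says the same (16.8 of about 18.8 mm). Rolling about 4 mm more at the rim, then lifting off and looking from above.

Emit:
jog_arm:
  steps:
    - [[1,0.0012,-0.0065,0,0,0,0],[1,0.0012,-0.0065,0,0,0,0],[1,0,0,0,0,0,0],[1,0,0,0,0,0,0]]

```text
time_s: 19.92
position: [0.5356, -0.1711, 0.0622]
eef_rot: [-123.1, 90.0, -22.4]
force: [-1.3, -0.1, 5.7]
finger_gap: 0.001
```

Emit:
jog_arm:
  steps:
    - [[1,0,0,0.03,0,0,0],[1,0,0,0.1,0,0,0],[1,0,0,0.11,0,0,0],[1,0,0,0.11,0,0,0],[1,0,0,0.11,0,0,0]]

```text
time_s: 20.33
position: [0.5351, -0.1709, 0.2017]
eef_rot: [77.7, 90.0, 178.4]
force: [1.2, -0.9, 0.1]
finger_gap: -0.0
```

Emit:
jog_arm:
  steps:
    - [[1,0.07,0.036,0,0,0,0],[1,0.07,0.036,0,0,0,0],[1,0.07,0.036,0,0,0,0],[1,0.07,0.036,0,0,0,0],[1,0.07,0.036,0,0,0,0]]

```text
time_s: 20.75
position: [0.6412, -0.1163, 0.2004]
eef_rot: [-76.1, 90.0, 24.6]
force: [-0.5, 0.0, 0.5]
finger_gap: -0.003
```

Emit:
jog_arm:
  steps:
    - [[1,0,0,0,0,0,0],[1,0,0,0,0,0,0],[1,0,0,0,0,0,0]]

```text
time_s: 21.0
position: [0.64, -0.1169, 0.1996]
eef_rot: [76.7, 89.9, 177.4]
force: [0.8, -0.2, 0.4]
finger_gap: 0.006
```

Run:
```python
from h import *
f=robot.grab_frame("wrist");s=robot.grab_frame("side");S=robot.read_state();print(S["position"].round(4),S["force"].round(2))
cv2.imwrite("pics/wr9.png",f["pixels"]);cv2.imwrite("pics/side9.png",s["pixels"])
c=proj(f,(.655,-.155,.07));d=proj(s,(.65,-.158,.07));print(c,d)
x,y=int(c[0])-40,int(c[1])-60;u,v=int(d[0])-40,int(d[1])-60;print(x,y,u,v)
cv2.imwrite("pics/z9.png",cv2.convertScaleAbs(np.hstack([cv2.resize(f["pixels"][max(y,0):y+120,x:x+80],(400,600),interpolation=2),cv2.resize(s["pixels"][v:v+120,u:u+80],(400,600),interpolation=2)]),alpha=1.3))
for n in("pointer","rider_pointed","carriage","cell_mid"): print(n,mark(f,n),mark(s,n))
```

```text
[ 0.6398 -0.1172  0.2001] [ 0.73 -0.26 -0.17]
(np.float64(307.96570286963833), np.float64(150.40266367941024)) (np.float64(427.0184126939556), np.float64(262.2670353894804))
267 90 387 202
pointer [(299.2, 147.8, 0.89), (341.7, 150.4, 0.42)] [(432.1, 258.4, 0.76)]
rider_pointed [(275.6, 148.0, 0.54), (415.7, 165.0, 0.18)] [(435.6, 255.3, 0.58)]
carriage [(334.3, 147.8, 0.79)] [(413.6, 277.7, 0.62)]
cell_mid [(340.4, 152.8, 0.57)] [(420.7, 259.0, 0.94), (317.0, 177.1, 0.73)]
```

View pics/z9.png

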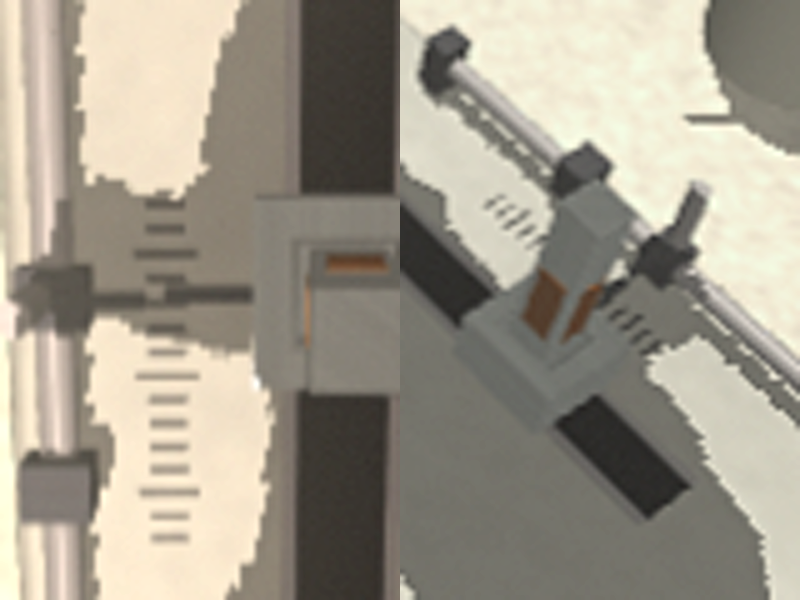

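From above, the carriage's pointer (row 294) and the pointed rider's blade (row 299) meet end to end, about 1 px or 1 mm apart. The cell stands upright in the pocket and the hand is about 65 mm above everything. Handing in.

```bash
python3 -c "
from station import robot
S=robot.read_state();print(S['time_s'],S['force'],S['dq'].round(2));print(robot.close_job())"
```

```text
21.5 [0.22249617 0.6551163  0.60777851] [ 0.12  0.24  0.01  0.06 -0.07  0.05]
the job is handed in; nothing more can be done
None
```

The job is handed in at 21.5 s. The cell stands upright and released in the carriage's pocket, and the pointer lines up with the pointed rider's blade. The hand-in reported no verdict, so this rests on my own checks.

- **Cell:** I took the silver square cell from the rack's middle hole and lowered it until it touched at an underside height of about 0.058 m, which matches the pocket floor. It then let go cleanly. The mark network missed the cell in the wrist picture after release, so I judged its seating from the contact height and the pictures alone.
- **Wheel:** I felt the crown about 13.7 mm above the deck and rolled it with one fingertip, towards the stage's -y, in two strokes. The readings stayed between about 6 and 8.4 N, below the 13 N limit and well short of bottoming.
- **Alignment:** The last picture from above puts the pointer within about 1 mm of the blade. The earlier side-view estimate was coarser, at roughly 2 mm per pixel, but agreed.
- **Clearance:** The hand finished about 65 mm above the cell with the force reading near zero. I did not measure the vials and other objects again at the end.

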